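Hang the pocket meter on the tool panel, display out

ROBOT

A 7-joint arm with a two-finger parallel gripper is mounted at the origin on the work surface. World frame = base frame: x ahead of the robot, y to its left, z up, the work surface at z = 0. Lengths are in m, angles in rad, forces in N, time in s.
With the tool pointing down it reaches from about 0.35 to 0.9 m from the base axis. Payload 19.9 kg.
Tool frame: the origin (TCP) lies between the finger pads; the fingertips stand 19 mm ahead of it and the grasp point (between the pads) is the TCP; z points along the fingers, y is the line along which they close (so a half turn about z gives the same grasp; the last joint's range is limited). The gripper opens to 94 mm and grips with 3 to 60 N. Pads are 16 mm wide; open, the fingers measure 119 mm over their backs; the gripper's body (75 mm by 177 mm) begins 78 mm behind the grasp point.
Start: joints at [1.26, 0.417, -0.01, 1.614, 0.005, 1.111, -0.053], TCP at [0.166, -0.603, 0.224] pointing down, gripper open.
Joint ranges: [-2.81, 2.81], [-0.39, 2.02], [-1.27, 1.25], [0.06, 2.57], [-1.19, 4.33], [0.19, 2], [-2.82, 2.82]. Speed limits (rad/s): [1.89, 1.89, 2.39, 2.39, 3.01, 3.01, 3.01].

INTERFACE

Orientations are given as a 3x3 rotation matrix whose columns are the frame's x, y, z axes.
In Python, from rig import robot gives the robot as it stands. Calls block until the motion is done:
- robot.move_ptp(position, orientation): joint-space move of the TCP to a pose.
- robot.move_linear(position, velocity=0.15, frame=None, threshold=None): straight line of the TCP; frame=None keeps the orientation; velocity is the mean speed in m/s. With threshold (N) it stops when the force on the tool has changed by that much, and returns True; else False.
- robot.goto_joints(angles): joint-space move.
- robot.gripper_to(opening): finger opening in m; the grip force is fixed at half the most; returns when the fingers have stopped.
- robot.pause(seconds).
- robot.ik(position, orientation): joint angles nearest the present ones, or None.
- robot.get_state(): the state.
- robot.grab_frame(name): name is "scene" or "top" or "wrist"; returns the picture (480x640x3 uint8, red, green, blue); there is no depth.
- robot.camera_info(name): a dict with "fx", "fy", "cx", "cy" (pixels), "dist" ([k1, k2, p1, p2, k3] as OpenCV has them; the pictures are not rectified), "rvec" (rotation vector, rad) and "tvec" (3), from world to camera coordinates, as OpenCV has them. Camera axes: x right, y down, z forward; pixel columns grow to the right and rows downward; lengths in m; the calibration is good to about 2 mm. A picture is of the moment at which its call begins: read the wrist's pose just before it. camera_info takes no time and is no camera call; for the wrist camera it gives the pose at the moment of the call.
A pose or a line that the arm cannot do raises robot.PlanningError and nothing moves.
- robot.sign_off(): hands the job in; it is judged then, once.
The state is a dict: "time": time; "qpos": joint angles; "joint_vel": joint speeds; "effort": joint torques, N m; "ee_pos": TCP position; "tool_rot": TCP orientation; "force": force on the tool from outside, world axes, zero at the start; "moment": the same for the moment, N m; "opening": finger opening in m; "grasp_force": force on a finger pad.
Only numpy, scipy, OpenCV 4.12 (cv2) and the standard library are available. Lean on these libraries where they do the work, as an engineer would, in place of code of your own. Each camera call takes 0.05 s, during which the arm holds its last target. There are 200 camera calls.

TASK

The orange pocket meter lies face down on the bench mat. Hang it by its eye on the long free hook of the perforated panel so that its display faces straight out, away from the panel, and leave it hanging still; do not shove the other things on the bench about.

Things in the scene. Friction and masses are not known exactly. Their poses are not given: they have to be found in the camera images.
- meter_center (a point): Centre of the orange pocket meter's box case: 105 mm long (x), 60 wide (y), 30 thick (z), about 0.18 kg, loose. -z points out of the display face (grey, green window, white dial), +z out of the plain black back, -x to the top end with the hanging eye, +x to the flat bottom end, on which it can stand. It starts face down on the mat, top end to the robot's left or left and away.
- meter: The pocket meter as a whole; axes as meter_center, origin 15 mm from it along -z, in the middle of the display face.
- meter_eye (a point): Where the hook bar lies in the meter's black eye once hung: 73 mm from meter_center along -x, same axes. The eye is a rigid flat loop, 6 mm thick (z), at mid thickness: opening 22 mm wide (y), straight for 16 mm above the case's top end, then a pointed roof with its inner apex 25 mm above it (4.5 mm beyond this point); outside it ends 33 mm above the case.
- hook_mid (a point): Middle of the long free hook's level steel bar, 7 mm thick, 190 mm above the table; fixed. -x points outward along the bar, y along the panel, z up. The panel's face is 42 mm behind this point; the level bar ends 40 mm outward of it, then bends up at 45 degrees to hook_tip. A yellow patch marks its root.
- hook_tip (a point): Free end of the long hook (centre of its round end, 7 mm thick): 48 mm outward of hook_mid and 8 mm higher; same axes.
- panel: Fixed grey perforated panel with red top edge, 300 mm wide (y), 12 thick (x), 261 high; origin under its centre on the table, -x outward, the hook above it. Two short hooks with fixed gauges, 115 mm to either side, 30 to 135 mm high, stick out 35 mm at most.
- mat: Fixed blue bench mat under the meter, 300 x 460 mm, 3 mm thick; origin under its centre.
- driver: Bystander: screwdriver with a red handle, loose; origin on its underside.
- spool: Bystander: solder-wire spool, 52 mm across, 40 mm tall, loose; origin on its underside.
- flux: Bystander: small amber bottle, 75 mm tall, loose; origin on its underside.
- tray: Bystander: blue divided parts tray, 90 x 140 x 30 mm, loose; origin on its underside.
- cutters: Bystander: side cutters with blue grips, 95 mm long, loose; origin on its underside.
- tweezers: Bystander: flat steel tweezers, 110 mm long, loose; origin on its underside.
Not all that is in view belongs to the job. Several things look just like the meter: the one meant starts farthest to the robot's left.

How it is judged:
At the end, for the whole second after the job is handed in: The meter hangs by its eye on the long hook's level bar: meter_eye on the bar (7 mm sideways, 6 mm below to 7 mm above, within 40 mm of hook_mid along it), display away from the panel within 0.35 rad, upright within 0.25 rad, at rest (0.02 m/s, 0.2 rad/s) (x of meter_eye in the frame of hook_mid between -0.042 and 0.04 m and y of meter_eye in the frame of hook_mid between -0.007 and 0.007 m and z of meter_eye in the frame of hook_mid between -0.006 and 0.007 m and z of hook_tip in the frame of meter_eye below -0.004 m and angle between the z axis of meter_eye and the x axis of hook_mid, either way round below 0.35 rad and angle between meter_eye's own x axis and vertical above 2.89 rad and linear speed of meter below 0.02 m/s and angular speed of meter below 0.2 rad/s); the robot touches nothing.
It fails at once if one of the six loose bystanders is moved more than 40 mm (distance of any of driver, spool, flux, tray, cutters, tweezers from where it was at the start of the episode above 0.04 m).
It fails at once if the meter falls off the table (height (world z) of meter_center below -0.05 m).
It also fails if it takes over 64 s, if anything falls off the work surface, if the arm or the gripper's body presses on something with over 40 N, if the wrist force passes 120 N, or if a joint passes its speed limit or range.

## Working session

There is one attempt and no reset: what is moved stays moved. The work goes in short steps, each a Python script; the robot and the scene stay as the last script left them, time stands still between calls to the robot, and variables do not carry over. Pictures are saved under pics/ and viewed, at most 10 in all, crops included, and the job is handed in when it is done.

```bash
mkdir -p pics; ls; python3 - <<'E'
from rig import robot
import cv2,numpy as np
for n in("scene","top"):
    im=robot.grab_frame(n); cv2.imwrite(f"pics/{n}0.png",im[:,:,::-1])
    c=robot.camera_info(n); R=cv2.Rodrigues(np.array(c["rvec"],float))[0]
    print(n,c["fx"],c["dist"],"pos",-R.T@np.array(c["tvec"]),"fwd",R[2],"right",R[0])
s=robot.get_state();print(s)
E
```

```text
pics
scene 498.097915839901 [-0.08334627  0.          0.          0.          0.        ] pos [ 1.21566833 -0.494527    0.75689703] fwd [-0.67333286  0.43100226 -0.60071617] right [0.52936773 0.84825546 0.01524735]
top 539.825362528585 [-0.10609146  0.          0.          0.          0.        ] pos [ 0.38941048 -0.03743219  1.26536925] fwd [ 0.10747849 -0.00402686 -0.99419925] right [ 0.00432368 -0.99998045  0.00451769]
{'time': 0.1, 'qpos': array([ 1.26049149,  0.41790334, -0.010343  ,  1.61411776,  0.00469934,
        1.11068285, -0.0529646 ]), 'joint_vel': array([ 0.00196583, -0.00049579, -0.00124464, -0.00055842,  0.00024902,
        0.00180599, -0.00034635]), 'effort': array([ 1.33354202e-03, -8.52580690e+01,  6.39774911e-01, -4.26695967e+01,
       -4.89851588e-02,  1.64846855e-02,  1.12249529e-04]), 'ee_pos': array([ 0.16591665, -0.60224501,  0.22389288]), 'tool_rot': array([[ 9.64067819e-01,  2.65656009e-01, -3.54070362e-04],
       [ 2.65656236e-01, -9.64067273e-01,  1.02786230e-03],
       [-6.82898527e-05, -1.08498996e-03, -9.99999409e-01]]), 'force': array([0.07146956, 0.21379636, 0.67022281]), 'moment': array([-0.00979666,  0.01928742,  0.00384582]), 'grasp_force': 0.0, 'opening': 0.09395150372847559}
```

View pics/top0.png

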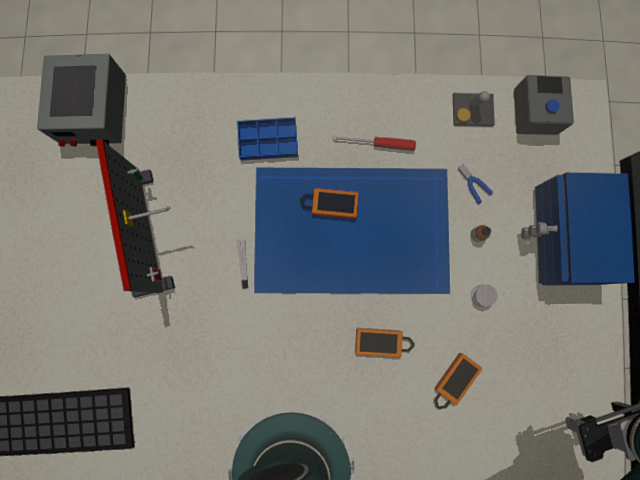

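View pics/scene0.png

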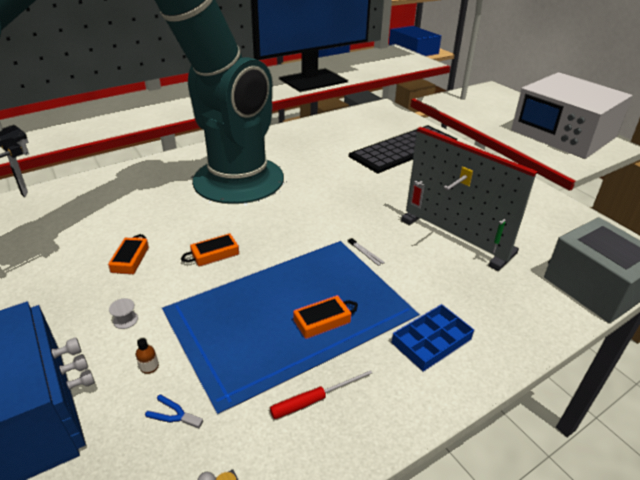

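Three orange look-alikes appear in the top view: A at (335,203), B at (380,343) and C at (458,378). Image left is the robot's left (+y). A is farthest left and is the only one on the mat, so it is the one meant. I'll confirm it in one composite crop that also covers the hook.

```bash
python3 - <<'E'
import cv2,numpy as np
t=cv2.imread("pics/top0.png");s=cv2.imread("pics/scene0.png")
def c(im,x,y,w=80,h=60): 
    o=cv2.resize(im[y:y+h,x:x+w],(400,300),interpolation=cv2.INTER_CUBIC)
    for k in range(0,w,10): cv2.line(o,(k*400//w,0),(k*400//w,5),(255,255,255),1)
    for k in range(0,h,10): cv2.line(o,(0,k*300//h),(5,k*300//h),(255,255,255),1)
    return o
cv2.imwrite("pics/crop1.png",np.vstack([np.hstack([c(t,290,175),c(s,285,280)]),np.hstack([c(t,100,185),c(s,420,150)])]))
E
```

```text
(no output)
```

View pics/crop1.png

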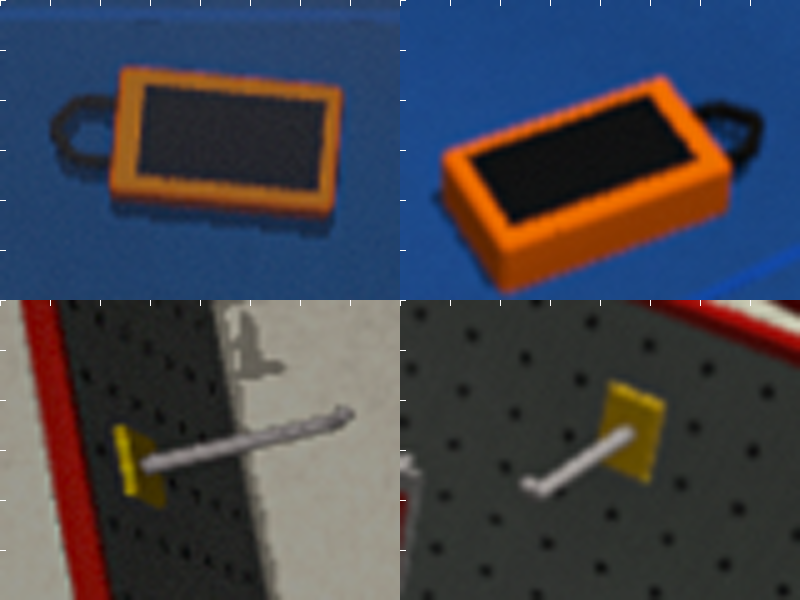

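The crop confirms A: it shows its black back, with the eye to the left in top view (crop (55..115,130), full image about (302,201)). The hook tip is at about (169,207) in the top view and (445,187) in the scene view. Next I'll fit the poses and check reachability.

```bash
cat > h.py <<'E'
from rig import robot
import cv2,numpy as np
from scipy.optimize import least_squares
from scipy.spatial.transform import Rotation as Ro
def proj(c,P): return cv2.projectPoints(np.array(P,float).reshape(-1,3),np.array(c["rvec"],float),np.array(c["tvec"],float),np.array([[c["fx"],0,c["cx"]],[0,c["fy"],c["cy"]],[0,0,1.]]),np.array(c["dist"],float))[0][:,0]
def Rz(a): return Ro.from_euler("z",a).as_matrix()
def meterR(xd,zd):  # meter orientation from x and z axis directions
    return np.column_stack([xd,np.cross(zd,xd),zd])
def save(n,name):
    im=robot.grab_frame(n); cv2.imwrite(f"pics/{name}.png",im[:,:,::-1]); return im
E
python3 - <<'E'
from h import *
T,S=robot.camera_info("top"),robot.camera_info("scene")
cr=lambda pts,x,y:(np.array(pts)+.5)/5-.5+[x,y]
# meter, order: (-x,one side)...
mt=cr([(122,68),(341,87),(333,208),(111,190)],290,175)
ms=cr([(330,168),(107,238),(43,155),(262,77)],285,280)
# top img: left-top = top end(+y world), +x world
L=np.array([(-.0525,-1),(.0525,-1),(.0525,1),(-.0525,1)]); 
def mp(p,sg):
    # meter x = dir p2; z up; 
    q=np.column_stack([L[:,0],sg*L[:,1]*.03,np.zeros(4)])@Rz(p[2]).T
    return q+[p[0],p[1],.033]
for sg in(1,-1):
    f=lambda p:np.r_[(proj(T,mp(p,sg))-mt).ravel(),(proj(S,mp(p,sg))-ms).ravel()]
    r=least_squares(f,[.5,-.05,-1.6]); print("meter",sg,r.x,"rms",np.sqrt(np.mean(r.fun**2)),r.fun.round(1))
ht=cr([(347,113),(148,166)],100,185); hs=cr([(126,184),(230,133)],420,150)
def hp(p):
    o=np.array([np.cos(p[2]),np.sin(p[2]),0]); m=np.array([p[0],p[1],.19])
    return np.array([m+.048*o+[0,0,.008],m-.042*o])
f=lambda p:np.r_[(proj(T,hp(p))-ht).ravel(),(proj(S,hp(p))-hs).ravel()]
r=least_squares(f,[.5,.35,-1.6]); print("hook",r.x,r.fun.round(1),hp(r.x))
E
```

```text
meter 1 [ 0.61996978 -0.09773853 -1.80077763] rms 16.755405771757108 [ -4.5  21.5  -4.1  28.1   3.3 -20.9   3.7 -27.7 -10.1 -17.6 -13.5 -20.7
   8.1  16.7  14.2  20.3]
meter -1 [ 0.62078198 -0.0979465  -1.65486417] rms 0.9536251394537316 [-0.8 -0.7  0.4 -0.5 -0.   0.7 -0.9  0.2  1.  -0.8 -1.   2.5 -1.3 -0.7
  0.2 -0.9]
hook [ 0.56734467  0.2896876  -1.33906757] [ 0.5 -0.  -1.4  0.  -0.4  1.  -0.4  0.3] [[0.57836837 0.2429706  0.198     ]
 [0.55769894 0.33056497 0.19      ]]
```

```bash
cat >> h.py <<'E'
Z=np.array([0,0,1.])
M0=np.array([.6208,-.098,.018]); y0=-1.655
HM=np.array([.5673,.2897,.19]); hy=-1.339; out=np.array([np.cos(hy),np.sin(hy),0])
R0=meterR(np.array([np.cos(y0),np.sin(y0),0]),Z)
def up(psi): return meterR(-Z,np.array([np.cos(psi),np.sin(psi),0]))  # standing, back faces psi
def g1(L,f): # tool in meter frame, approach from back+top end
    z=np.array([np.sin(L),0,-np.cos(L)]); y=np.array([0,f,0.]); return np.column_stack([np.cross(y,z),y,z])
def g2(L,f): # from display+top
    z=np.array([np.cos(L),0,np.sin(L)]); y=np.array([0,f,0.]); return np.column_stack([np.cross(y,z),y,z])
def tool(mc,mR,off,G): return mc+mR@np.array(off),mR@G
E
python3 - <<'E'
from h import *
o1=[-.015,0,.007]; o2=[-.033,0,0]
lim=np.array([[-2.81,2.81],[-.39,2.02],[-1.27,1.25],[.06,2.57],[-1.19,4.33],[.19,2],[-2.82,2.82]])
def q(p,R):
    a=robot.ik(p,R); return None if a is None else np.array(a)
def marg(a): return np.min(np.minimum(a-lim[:,0],lim[:,1]-a))
hpsi=hy+np.pi
for f in(1,-1):
  for L in(.5,.7,.85):
    a=q(*tool(M0,R0,o1,g1(L,f))); print("g1",f,L,None if a is None else (a.round(2),marg(a).round(2)))
for f in(1,-1):
  for L in(.5,.7):
   for k in range(16):
    psi=k*np.pi/8; a=q(*tool(np.array([.6,-.1,.0565]),up(psi),o1,g1(L,f)))
    if a is not None: print("stand1",f,L,round(psi,2),a.round(1),marg(a).round(2))
for f in(1,-1):
  for L in(.2,.35,.5,.7):
   for e in (-.02,-.1):
    a=q(*tool(HM-e*-out*1-Z*.073,up(hpsi),o2,g2(L,f))) 
    if a is not None: print("hang",f,L,e,a.round(1),marg(a).round(2))
   for k in range(16):
    psi=k*np.pi/8; a=q(*tool(np.array([.6,-.1,.0565]),up(psi),o2,g2(L,f)))
    if a is not None and L==.35: print("stand2",f,L,round(psi,2),a.round(1),marg(a).round(2))
E
```

```text
g1 1 0.5 (array([ 0.19,  0.79, -0.48,  1.7 ,  0.94,  1.12, -0.88]), np.float64(0.79))
g1 1 0.7 (array([ 0.13,  0.87, -0.51,  1.66,  1.09,  1.31, -1.02]), np.float64(0.69))
g1 1 0.85 (array([ 0.04,  0.92, -0.46,  1.63,  1.14,  1.42, -1.07]), np.float64(0.58))
g1 -1 0.5 (array([ 0.56,  1.07, -1.09,  1.69,  1.35,  1.52,  2.1 ]), np.float64(0.18))
g1 -1 0.7 (array([ 0.47,  1.15, -1.09,  1.65,  1.47,  1.73,  2.02]), np.float64(0.18))
g1 -1 0.85 (array([ 0.41,  1.23, -1.09,  1.62,  1.56,  1.88,  1.99]), np.float64(0.12))
stand1 1 0.5 0.39 [-0.1  1.2  0.2  1.   0.2  2.   2. ] 0.01
stand1 1 0.5 0.79 [ 0.   1.1 -0.4  1.2  0.8  1.9  1.9] 0.06
stand1 1 0.5 1.18 [ 0.2  1.1 -0.7  1.4  1.2  1.9  1.9] 0.05
stand1 1 0.5 1.57 [ 0.3  1.1 -0.9  1.7  1.5  1.9  2. ] 0.09
stand1 1 0.5 1.96 [-0.1  0.8 -0.4  2.   1.5  1.3  2. ] 0.57
stand1 1 0.5 2.36 [-0.6  0.7  0.3  2.3  1.9  0.8  1.7] 0.3
stand1 1 0.5 2.75 [ 0.6  0.8 -0.7  2.4  2.5  1.2  2.1] 0.17
stand1 1 0.5 3.14 [ 1.2  1.1 -1.1  2.4  3.   0.9  2.6] 0.16
stand1 1 0.5 3.53 [ 1.4  1.1 -1.1  2.3  3.5  0.3  2.5] 0.11
stand1 1 0.5 3.93 [ 1.2  0.9 -0.7  2.  -
[... 5250 characters left out ...]
0.7  1.5  0.5  1.4  1.3] 0.56
stand2 -1 0.35 3.53 [ 0.7  1.  -1.1  1.5  0.9  1.6  1.4] 0.18
stand2 -1 0.35 3.93 [ 0.7  1.  -1.1  1.6  1.   1.5  1.7] 0.18
stand2 -1 0.35 4.32 [ 0.7  0.9 -1.1  1.7  1.1  1.4  2. ] 0.18
stand2 -1 0.35 4.71 [ 0.7  0.9 -1.1  1.8  1.1  1.3  2.3] 0.18
stand2 -1 0.35 5.11 [-0.8  0.8  1.1  1.9 -0.6  0.7 -2.3] 0.17
stand2 -1 0.35 5.5 [-0.   0.4 -0.   2.   0.5  0.5 -2.8] 0.02
stand2 -1 0.35 5.89 [ 0.2  0.4 -0.1  2.   0.5  0.4 -2.3] 0.21
hang -1 0.5 -0.02 [ 0.3  0.7 -0.9  1.7  0.   0.8 -0.2] 0.39
hang -1 0.5 -0.1 [ 0.1  0.7 -0.7  1.7 -0.1  0.8 -0.2] 0.53
hang -1 0.7 -0.02 [ 0.4  0.8 -0.9  1.7 -0.2  0.8  0. ] 0.39
hang -1 0.7 -0.1 [ 0.2  0.7 -0.8  1.7 -0.3  0.8  0.1] 0.52
```

```bash
cat >> h.py <<'E'
def st(m=""):
    s=robot.get_state(); print(m,"t",round(s["time"],1),"p",s["ee_pos"].round(4),"F",s["force"].round(1),"op",round(s["opening"],4),"g",round(s["grasp_force"],1)); return s
o1=np.array([-.015,0,.007]); G1=g1(.7,1)
E
python3 - <<'E'
from h import *
p,R=tool(M0,R0,o1,G1)
s=robot.get_state()
robot.move_linear(np.array([.3,-.42,.40]),velocity=.4)
robot.move_ptp(p-R[:,2]*.11+Z*.03,R); st("pre")
c=robot.camera_info("wrist"); im=save("wrist","w1")
P=lambda x,y,z:M0+R0@np.array([x,y,z])
pts=proj(c,[P(-.0525,.03,.015),P(.0525,.03,.015),P(.0525,-.03,.015),P(-.0525,-.03,.015),P(-.0855,0,0)])
im=im[:,:,::-1].copy()
for a in pts: cv2.drawMarker(im,tuple(int(v) for v in a.round()),(0,255,0),0,12,1)
cv2.imwrite("pics/w1m.png",im); print(pts.round())
E
```

```text
pre t 3.1 p [ 0.6282 -0.0139  0.1396] F [-0.3  0.5 -0.1] op 0.0938 g 0.0
[[357. 192.]
 [348. 263.]
 [288. 263.]
 [278. 192.]
 [318. 145.]]
```

View pics/w1m.png

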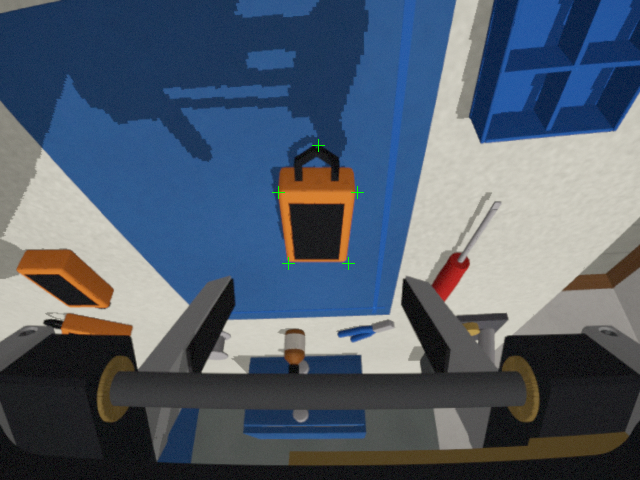

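The wrist view shows the predicted corners (278..357, 192..263) lying on the meter's back within about 2 px, so the pose is good. I'll grasp it, lift it and stand it up.

```bash
cat >> h.py <<'E'
psi1=4.4; S0=np.array([.60,-.11,.0555])
E
python3 - <<'E'
from h import *
p,R=tool(M0,R0,o1,G1)
print(robot.move_linear(p,velocity=.12,threshold=12)); st("at")
robot.gripper_to(.045); st("grip")
robot.move_linear(p+Z*.13,velocity=.2); st("lift")
p,R=tool(S0,up(psi1),o1,G1)
robot.move_ptp(p+Z*.06,R); st("upright")
print(robot.move_linear(p+Z*.012,velocity=.12))
print(robot.move_linear(p-Z*.006,velocity=.02,threshold=4)); s=st("touch"); print(s["ee_pos"]-p)
save("scene","s2")
im=cv2.imread("pics/s2.png"); cv2.imwrite("pics/s2c.png",cv2.resize(im[150:400,150:450],(720,600)))
E
```

```text
False
at t 4.4 p [ 0.6224 -0.0825  0.0256] F [-0.4 -0.2 -1. ] op 0.0941 g 0.0
grip t 5.0 p [ 0.622  -0.0831  0.0251] F [-1.   0.8  1.8] op 0.0597 g 30.0
lift t 5.8 p [ 0.6216 -0.0833  0.1538] F [-0.   0.2 -2. ] op 0.0599 g 30.0
upright t 7.2 p [ 0.5976 -0.1152  0.1302] F [ 0.1  0.5 -1.2] op 0.0594 g 30.0
False
True
touch t 8.3 p [ 0.5979 -0.1167  0.0741] F [-0.8 -1.1  4.3] op 0.0596 g 30.0
[6.74610077e-05 8.39753557e-06 3.59155175e-03]
```

View pics/s2c.png

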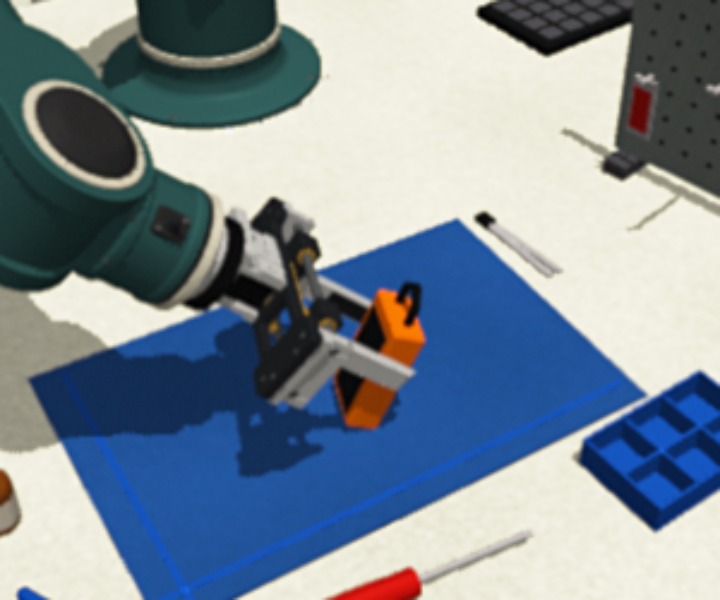

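The meter is in the fingers and touching the mat, but it looks tilted (top near crop (400,300), bottom near (360,425)). I'll overlay tilt hypotheses to measure it.

```bash
cat >> h.py <<'E'
def wire(im,c,mc,mR,col,x0,y0,k):
    V=np.array([[sx*.0525,sy*.03,sz*.015] for sx in(-1,1) for sy in(-1,1) for sz in(-1,1)]+[[-.0855,0,0],[-.0525,.011,0],[-.0525,-.011,0]])
    q=(proj(c,V@mR.T+mc)-[x0,y0]+.5)*k
    E=[(i,j) for i in range(8) for j in range(i) if bin(i^j).count("1")==1]+[(8,9),(8,10)]
    for i,j in E: cv2.line(im,tuple(int(v) for v in q[i]),tuple(int(v) for v in q[j]),col,1,cv2.LINE_AA)
def tilted(psi,a): # rotate about meter y by a (tool pivot)
    return up(psi)@Ro.from_euler("y",a).as_matrix()
E
python3 - <<'E'
from h import *
im=cv2.imread("pics/s2.png"); c=robot.camera_info("scene"); e=robot.get_state()["ee_pos"]
t=[]
for a in(0,-.2,.2,.4):
    k=6; o=cv2.resize(im[255:340,280:345],(390,510),interpolation=cv2.INTER_CUBIC)[:300*2]
    R=tilted(psi1,a); wire(o,c,e-R@o1,R,(0,255,0),280,255,k); cv2.putText(o,str(a),(5,20),0,.6,(255,255,255)); t.append(cv2.resize(o[:450],(390,290) if 0 else (346,400)))
o=np.vstack([np.hstack(t[:2]),np.hstack(t[2:])]); cv2.imwrite("pics/fit.png",cv2.resize(o,(520,600)))
E
```

```text
(no output)
```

View pics/fit.png

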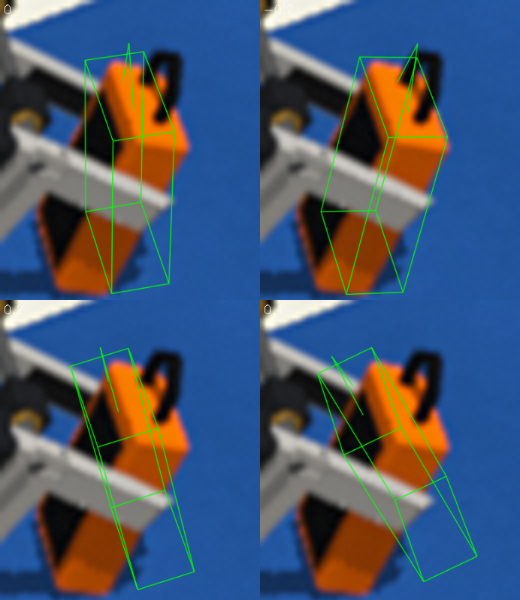

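```bash
python3 - <<'E'
from h import *
c=robot.camera_info("scene"); e=robot.get_state()["ee_pos"]
uv=np.array([(133,165),(188,150),(105,72),(150,62),(57,290),(107,293),(40,205)])/4+[280-.4,255-.4]
V=np.array([(-1,1,1),(-1,1,-1),(-1,-1,1),(-1,-1,-1),(1,1,1),(1,1,-1),(1,-1,1)])*[.0525,.03,.015]
def m(p): R=tilted(psi1,p[0]); return e-R@np.array([p[1],p[3],p[2]]),R
f=lambda p:np.r_[(proj(c,V@m(p)[1].T+m(p)[0])-uv).ravel(),p[3]*1000]
r=least_squares(f,[-.3,-.015,.007,0]); print(r.x,r.fun.round(1)); mc,R=m(r.x); print(mc,((V@R.T+mc)[:,2]).min())
E
```

```text
[-0.35642675 -0.02039406  0.00418696  0.00036779] [-0.6 -5.5 -0.2 -0.1 -0.7 -2.4  1.6  2.   0.2  2.   1.3  2.4 -1.5  2.5
  0.4]
[ 0.59655654 -0.11960567  0.05349041] -0.0009438649506328806
```

The meter pivoted about −0.36 rad in the grasp (fit rms about 2 px). I'll counter-rotate the tool, press it flat, release, and check.

```bash
python3 - <<'E'
from h import *
Ra=up(psi1)@Ro.from_euler("y",.356).as_matrix(); off=np.array([-.0204,0,.0042])
# off is in actual meter frame; want meter upright at S0
p=S0+up(psi1)@off; R=Ra@G1
print(robot.ik(p+Z*.03,R))
robot.move_linear(robot.get_state()["ee_pos"]+Z*.03,velocity=.1)
robot.move_linear(p+Z*.03,velocity=.06,frame=R)
robot.move_linear(p+Z*.01,velocity=.06); st("above")
print(robot.move_linear(p-Z*.012,velocity=.02,threshold=8)); s=st("touch"); print((s["ee_pos"]-p)[2], s["moment"])
robot.gripper_to(.094)
st("open"); robot.move_linear(robot.get_state()["ee_pos"]-R[:,2]*.09,velocity=.12); st("back")
s=save("scene","s3"); t=save("top","t3")
S=lambda im,x,y:cv2.resize(im[y:y+100,x:x+80,::-1],(400,500),interpolation=cv2.INTER_CUBIC)
cv2.imwrite("pics/c3.png",np.hstack([S(s,270,240),S(t,300,150)]))
E
```

```text
[ 1.3465772   1.30731314 -1.15401094  1.65642352 -0.10849374  0.97747075
  0.28991729]
above t 9.8 p [ 0.5988 -0.1138  0.0859] F [ 0.9 -0.  -0.9] op 0.0598 g 30.0
True
touch t 10.4 p [ 0.5987 -0.1139  0.0733] F [-0.  -1.4  3.6] op 0.0599 g 30.0
-0.002614238950080755 [ 0.01090455 -0.14162775 -0.01063429]
open t 11.2 p [ 0.5985 -0.114   0.0728] F [-0.1 -0.5 -0.8] op 0.094 g 0.0
back t 12.1 p [ 0.5724 -0.1937  0.1031] F [-0.4 -0.1 -0.4] op 0.094 g 0.0
```

View pics/c3.png

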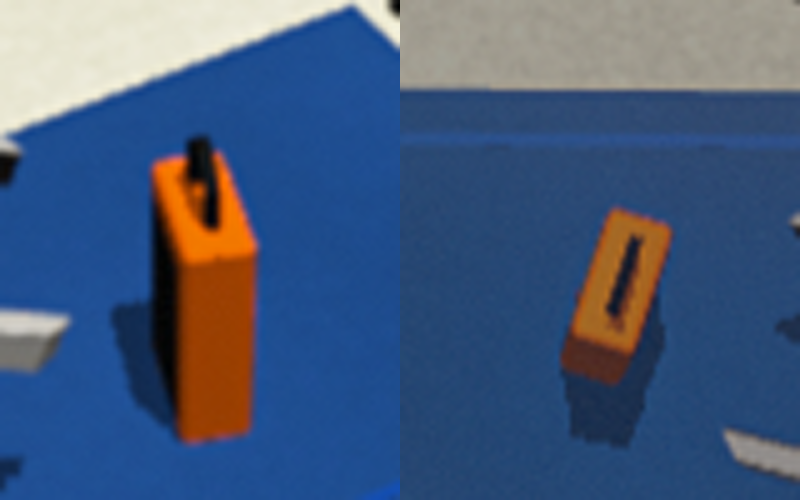

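It stands upright and free. I'll fit its pose from these corners, regrasp it from the display side and lift.

```bash
cat >> h.py <<'E'
G2=g2(.35,-1); o2=np.array([-.033,0,0])
E
python3 - <<'E'
from h import *
T,S=robot.camera_info("top"),robot.camera_info("scene")
k=np.array([.0525,.03,.015])
us=np.array([(152,163),(222,153),(257,246),(183,264),(183,441),(250,430)])/5+[270-.4,240-.4]
Vs=np.array([(-1,-1,1),(-1,-1,-1),(-1,1,-1),(-1,1,1),(1,1,1),(1,1,-1)])*k
ut=np.array([(213,207),(271,228),(172,340),(230,357),(162,370),(213,385)])/5+[300-.4,150-.4]
Vt=np.array([(-1,1,-1),(-1,1,1),(-1,-1,-1),(-1,-1,1),(1,-1,-1),(1,-1,1)])*k
def f(q):
    R=up(q[2]);m=np.array([q[0],q[1],.0555]); return np.r_[(proj(S,Vs@R.T+m)-us).ravel(),(proj(T,Vt@R.T+m)-ut).ravel()]
r=least_squares(f,[.6,-.11,4.4]); print(r.x,r.fun.round(1))
np.save("stand.npy",r.x); q=r.x
p,R=tool(np.array([q[0],q[1],.0555]),up(q[2]),o2,G2)
print(robot.ik(p,R))
robot.move_linear(robot.get_state()["ee_pos"]+Z*.22,velocity=.35)
robot.move_ptp(p-R[:,2]*.14+Z*.04,R); st("pre2")
c=robot.camera_info("wrist"); im=save("wrist","w4")[:,:,::-1].copy(); wire(im,c,np.array([q[0],q[1],.0555]),up(q[2]),(0,255,0),0,0,1); cv2.imwrite("pics/w4m.png",im)
E
```

```text
[ 0.59884825 -0.11360594  4.40643041] [-1.2 -0.9 -0.6 -1.2  0.1  0.2 -0.4 -0.9 -0.5  1.6  0.5  1.2 -1.1 -0.2
  0.4 -0.3 -1.2 -1.   0.4 -0.2 -1.2  0.   0.7  0.9]
[ 0.68574144  0.90609277 -1.08835981  1.68509071  1.08085928  1.41888967
  2.10929309]
pre2 t 14.8 p [ 0.6131 -0.0685  0.2594] F [ 0.3  0.1 -0.4] op 0.0937 g 0.0
```

View pics/w4m.png

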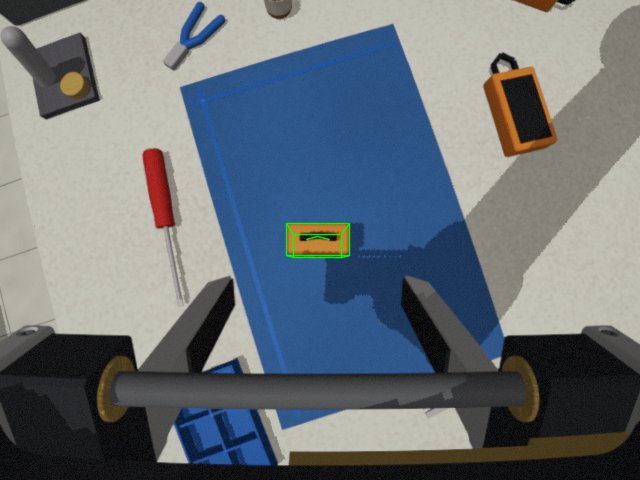

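The wireframe sits on the standing meter at (318,240). I'll grasp it, lift it, and move to the pre-insertion pose in front of the hook tip.

```bash
cat >> h.py <<'E'
hpsi=hy+np.pi
def eyepose(o,lat,z):  # TCP pose for meter_eye at o outward of hook_mid, lat along panel y, height z
    mR=up(hpsi); e=HM+out*o+lat*np.cross(Z,-out); e[2]=z
    return tool(e+mR@np.array([.073,0,0]),mR,o2,G2)
E
python3 - <<'E'
from h import *
q=np.load("stand.npy")
p,R=tool(np.array([q[0],q[1],.0555]),up(q[2]),o2,G2)
print(robot.move_linear(p,velocity=.12,threshold=10)); st("at")
robot.gripper_to(.045); st("grip")
robot.move_linear(p+Z*.17,velocity=.15); st("lift")
p2,R2=eyepose(.12,0,.27)
print(robot.ik(p2,R2))
robot.move_ptp(p2,R2); st("pre")
p3,_=eyepose(.075,0,.205); robot.move_linear(p3,velocity=.1); robot.pause(.3); s=st("prehook")
A=robot.camera_info("wrist"); w=save("wrist","w5")[:,:,::-1].copy(); B=robot.camera_info("scene"); sc=save("scene","s5")[:,:,::-1].copy()
mR=up(hpsi); e=s["ee_pos"]-mR@o2
hk=np.array([HM-.042*out,HM+.04*out,HM+.048*out+Z*.008])
for im,c in((w,A),(sc,B)): print(proj(c,np.vstack([hk,[e+mR@[-.073,0,0]]])).round(1).tolist())
x,y=[int(v) for v in proj(B,[e])[0]]; print(x,y)
a=cv2.resize(sc[y-62:y+38,x-40:x+60],(600,600),interpolation=cv2.INTER_CUBIC); 
x2,y2=[int(v) for v in proj(A,[e+mR@[-.073,0,0]])[0]]; x2=np.clip(x2,60,580); y2=np.clip(y2,60,400)
b=cv2.resize(w[max(y2-180,0):y2+60,x2-40:x2+40],(200,600)); print(x2,y2)
cv2.imwrite("pics/c5.png",np.hstack([a,b]))
E
```

```text
False
at t 16.5 p [ 0.5992 -0.1134  0.0891] F [ 0.3 -0.2 -0.4] op 0.094 g 0.0
grip t 17.1 p [ 0.5989 -0.1136  0.0886] F [-0.2  0.5  0.6] op 0.0597 g 30.0
lift t 18.4 p [ 0.5985 -0.1137  0.2576] F [ 0.3 -0.5 -2.2] op 0.0598 g 30.0
[ 0.36071145  0.52162193 -0.71845944  1.61291402 -0.01717971  1.1011554
 -0.04525954]
pre t 20.5 p [0.5948 0.1727 0.2299] F [ 0.   0.2 -1.3] op 0.0599 g 30.0
prehook t 21.8 p [0.5847 0.2165 0.1652] F [ 0.2 -0.4 -1. ] op 0.06 g 30.0
[[318.5, 57.9], [318.5, 232.4], [318.5, 249.5], [318.9, 318.0]]
[[465.2, 176.4], [445.8, 189.2], [444.4, 187.4], [438.1, 189.1]]
432 217
318 318
```

View pics/c5.png

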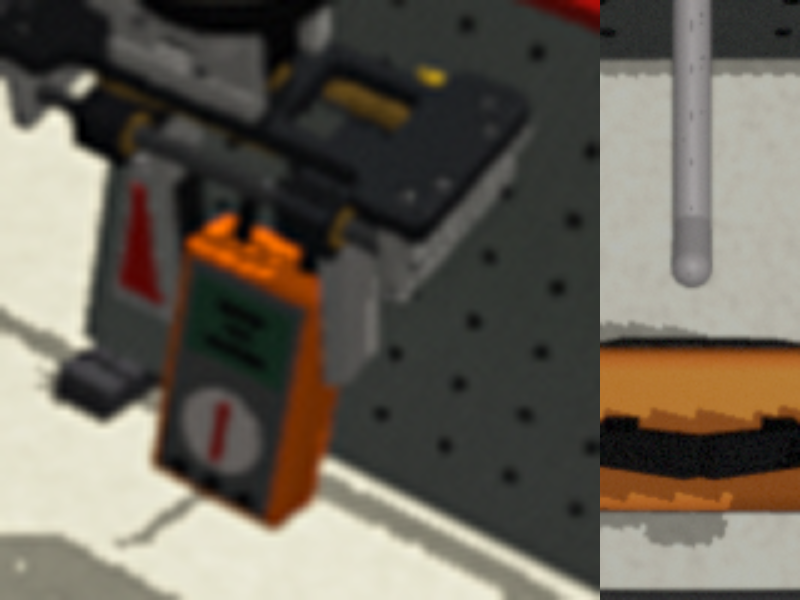

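The wrist crop shows the hook bar at crop x≈691 (full image about 314) and the eye apex at about 703 (319). The bar is therefore about 2 mm to image left of the eye, with no angular error. The scene view shows the display facing out and the meter upright. I'll shift 2 mm and insert.

```bash
python3 - <<'E'
from h import *
c=robot.camera_info("wrist"); right=cv2.Rodrigues(np.array(c["rvec"],float))[0][0]
lv=np.cross(Z,-out); print("right.lat",right@lv,right@out,right[2])
lat=-.002*np.sign(right@lv); np.save("lat.npy",lat)
def go(o,z,v,th=None):
    h=robot.move_linear(eyepose(o,lat,z)[0],velocity=v,threshold=th); st(f"{o} {z} hit {h}"); return h
ok=True
go(.075,.205,.02)
for o,z in((.046,.205),(.036,.198),(.02,.198)):
    if go(o,z,.03,5): ok=False; break
if ok: go(.02,.184,.015,3)
s=robot.get_state(); print((s["ee_pos"]-eyepose(.02,lat,.19)[0]).round(4),s["moment"].round(2))
E
```

```text
right.lat -0.9999997737476514 -0.000453111346803009 0.0004971868410478175
0.075 0.205 hit False t 22.1 p [0.5825 0.2162 0.165 ] F [ 0.5  0.8 -1.7] op 0.06 g 30.0
0.046 0.205 hit False t 23.2 p [0.576  0.2442 0.165 ] F [-0.  -0.8 -1.4] op 0.0596 g 30.0
0.036 0.198 hit False t 23.8 p [0.5736 0.2543 0.1579] F [-0.4 -0.2 -1.9] op 0.06 g 30.0
0.02 0.198 hit False t 24.5 p [0.57   0.2697 0.158 ] F [ 0.1  0.5 -1.6] op 0.0599 g 30.0
0.02 0.184 hit True t 25.1 p [0.5703 0.2699 0.15  ] F [4.6 3.1 1.4] op 0.0598 g 30.0
[ 0.0004  0.0001 -0.    ] [ 0.16 -0.82 -0.34]
```

Contact came exactly at the expected height (eye z = 0.190). I'll release, retreat and check.

```bash
python3 - <<'E'
from h import *
robot.gripper_to(.094); robot.pause(.7); s=st("open"); R=s["tool_rot"]
print(robot.move_linear(s["ee_pos"]-R[:,2]*.16,velocity=.08,threshold=6)); st("back")
robot.move_linear(robot.get_state()["ee_pos"]+out*.15+Z*.08,velocity=.2); robot.pause(3); st("away")
s=save("scene","s6")[:,:,::-1].copy(); robot.pause(.5); s2=save("scene","s7")[:,:,::-1]; t=save("top","t6")[:,:,::-1]
print("motion px diff",np.abs(s.astype(int)-s2)[160:270,400:500].mean())
lat=np.load("lat.npy"); mR=up(hpsi); m=HM+out*.02+lat*np.cross(Z,-out)-Z*.073
a=cv2.resize(s[150:270,390:490],(500,600),interpolation=cv2.INTER_CUBIC); wire(a,robot.camera_info("scene"),m,mR,(0,255,0),390,150,5)
b=cv2.resize(t[170:270,110:210],(300,300),interpolation=cv2.INTER_CUBIC); cc=cv2.resize(t,(300,225))
cv2.imwrite("pics/c6.png",np.hstack([a,np.vstack([b,cc,np.zeros((75,300,3),np.uint8)])]))
E
```

```text
open t 26.5 p [0.5697 0.2695 0.1497] F [-0.3  0.8 -0.5] op 0.0943 g 0.0
False
back t 28.6 p [0.5823 0.2163 0.2997] F [ 0.6 -0.1 -0.1] op 0.094 g 0.0
away t 32.6 p [0.6167 0.0703 0.3797] F [-0.7  0.3  0.3] op 0.0938 g 0.0
motion px diff 0.704
```

View pics/c6.png

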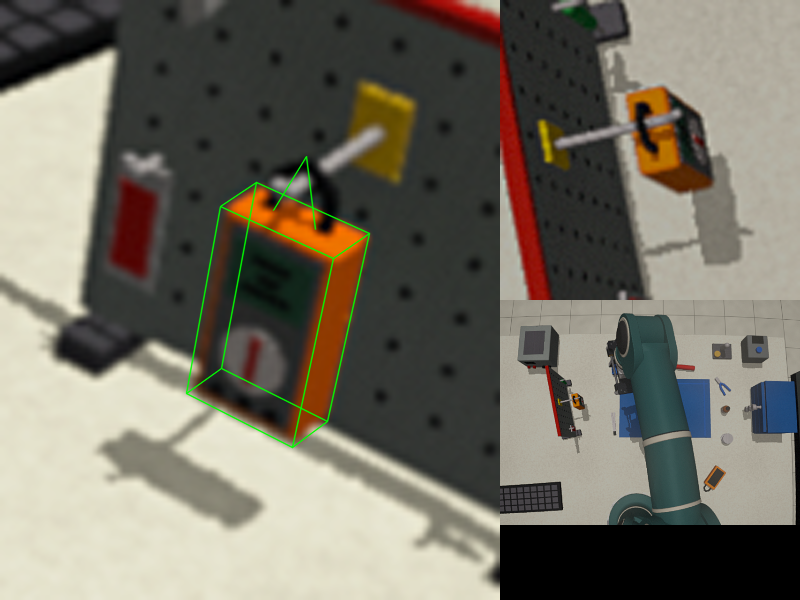

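The meter hangs on the bar by its eye, display out, and its top face is parallel to the panel in the top crop. The bystanders in view look unmoved; the arm hides some. I'll wait for stillness against the noise baseline, then hand in.

```bash
python3 - <<'E'
from h import *
robot.pause(4)
a=robot.grab_frame("scene").astype(int); robot.pause(.35); b=robot.grab_frame("scene").astype(int)
d=np.abs(a-b); print("meter",d[180:245,425:465].mean(),d[180:245,425:465].max(),"static",d[300:365,525:565].mean(),d[60:125,525:565].mean()); st()
print(robot.sign_off())
E
```

```text
meter 0.7556410256410256 6 static 0.47794871794871796 0.7901282051282051
 t 37.7 p [0.6167 0.0703 0.3798] F [ 0.3 -0.3 -0.1] op 0.0939 g 0.0
the job is handed in; nothing more can be done
None
```

The orange pocket meter now hangs still by its eye on the long hook's level bar, display facing out, and I handed the job in at about 38 s with the arm clear; sign-off gave no verdict.

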